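Fill the windowsill propagator, cover it, and take off the shade

TASK

Finish filling the small propagator: stand the loose square block and the loose round plug upright in the two gaps of the tray's row. Then pick up the nested pair of covers (the vent tower of the inner clear dome carries both), lower both together onto the tray without dropping them so that the dome sits fully home all round, and lift away only the outer shade (its two lugs are the grip for that), so that the sown blocks get light while the dome stays seated and undisturbed. Finish while still holding the shade in the gripper, level and raised clear above the dome's vent tower; leave the flower pot, the spray bottle and the trowel where they are.

Things in the scene. Friction and masses are not known exactly. Their poses are not given: they have to be found in the camera images.
- tray: The propagator tray, black plastic, fixed to the table, 264 x 108 mm. Origin: centre of its underside, on the table; x = its long axis, z up. Along x runs an open trough 212 x 56 mm inside, floor at 4 mm, within 3 mm walls (upstand) with top at 28 mm. It takes one row of four 50 mm things. Round the upstand, 16 mm above the table, runs a flat ledge 23 mm wide for the foot of the dome.
- gap_mid (a point): Centre, on the trough's floor, of the gap between the two things already in the row (53 mm from the next place, about 56 mm long); x along the row. Either loose thing fits either gap. Grip things in the row across it (along y), high enough that the fingers stay above the 28 mm upstand.
- gap_end (a point): Centre, on the trough's floor, of the gap at the tray's +x end, between the last thing in the row and the end wall, about 56 mm long; x along the row.
- block_mid (a point): Centre (half-way up) of the loose square growing block standing on the bench: stone wool in a pale wrap, 50 x 50 mm and 65 mm high, edges rounded, about 0.12 kg. x and y along its sides, z up.
- plug_mid (a point): Centre (half-way up) of the loose round growing plug standing on the bench: brown pressed coir cylinder, 50 mm diameter, 65 mm high, about 0.1 kg. z up.
- block_in_mid (a point): Centre (half-way up) of the other square block, same size, already standing loose in the tray; it stays in the row.
- plug_in_mid (a point): Centre (half-way up) of the other round plug, same size, already standing loose in the tray; it stays in the row.
- vent (a point): Grip point of the clear inner dome's grey vent tower, on the dome's centre line; x = dome's long axis, z up. Tower 24 mm (x) by 30 mm (y), standing through the shade's opening; its top is 20 mm above this point, the shade's roof 22 mm below. Pinch its +y and -y faces; lifting it carries both covers, the shade resting on the dome's roof. Seated on the tray, this point is 104 mm above the table.
- dome_foot (a point): Centre of the underside of the dome's foot, 88 mm below the vent point. The dome is a loose clear hood open below, about 0.17 kg: foot flange 252 x 96 mm, cavity at the foot 230 x 74 mm (6 mm play all round the tray's upstand), roof top at 63 mm, tower top at 108 mm. It starts on the bench under the shade; seated, it is on the tray's ledge over the tray's centre, long axes along each other.
- lugs (a point): Grip point of the outer shade, midway between its two lugs; x = shade's long axis, z up. Lugs: upright plates 6 mm thick, 40 mm wide, at the two x ends of the vent opening, from the roof 22 mm below this point to 14 mm above it; 58 mm over their outer faces (pinch these, along x), 46 mm between them. While nested this point coincides with the vent point within 4 mm.
- shade_foot (a point): Centre of the shade's lower edge, 82 mm below the lugs point. The shade is a loose charcoal opaque hood, about 0.2 kg, 249 x 93 mm at the foot, with an opening in the roof for the tower (8 mm free at each x end, 7 mm each side). Walls of both hoods are drafted 4 degrees: it slides straight up and off freely; rising 102 mm brings its foot level with the tower's top.
- pot: Bystander: empty terracotta flower pot, 100 mm across, 85 mm high; origin at the centre of its underside.
- mister: Bystander: white spray bottle with black trigger head, 72 mm diameter, 186 mm high; origin at the centre of its underside.
- trowel: Bystander: hand trowel with wooden handle, lying flat, 300 mm long and about 70 mm wide; origin under its neck, x towards the blade.
Mind the look-alikes: they are no part of the job. Leave any blue look-alike of the part that bears block_in_mid alone.

How it is judged:
By the outcome, as a careful person would: the job done as asked, in the order asked, and still so for the second after the job is handed in, while the arm keeps its last pose, push and grip.
It also fails if it takes over 72 s, if anything falls off the work surface, if the arm or the gripper's body presses on something with over 40 N, if the wrist force passes 120 N, or if a joint passes its speed limit or range.

ROBOT

A 7-joint arm with a two-finger parallel gripper is mounted at the origin on the work surface. World frame = base frame: x ahead of the robot, y to its left, z up, the work surface at z = 0. Lengths are in m, angles in rad, forces in N, time in s.
With the tool pointing down it reaches from about 0.425 to 0.975 m from the base axis. Payload 16.7 kg.
Tool frame: the origin (TCP) lies at the very end of the fingers, on their centre line; the grasp point (between the pads) lies 19 mm behind it (bot.tcp_to_grasp is the z of the grasp point in the tool frame, in m); z points along the fingers, y is the line along which they close (so a half turn about z gives the same grasp; the last joint's range is limited). The gripper opens to 85 mm and grips with 20 to 120 N. Pads are 22 mm wide; open, the fingers measure 114 mm over their backs; the gripper's body (76 mm by 85 mm) begins 54 mm behind the grasp point. The pads swing forward as they close: fully open they stand 13 mm farther back than shut.
Start: joints at [-1.498, 0.426, 0.074, 1.606, -0.034, 1.111, -0.067], TCP at [0.148, 0.658, 0.231] pointing down, gripper open.
Joint ranges: [-2.85, 2.85], [-0.5, 2.14], [-1.23, 1.37], [0.21, 2.46], [-1.02, 4.16], [0.16, 2.05], [-2.73, 2.73]. Speed limits (rad/s): [1.89, 1.89, 2.39, 2.39, 3.01, 3.01, 3.01].

INTERFACE

Orientations are given as a unit quaternion [x, y, z, w].
In Python, from workcell import bot, snapshot gives the robot as it stands.
- The arm moves only by the tool move_arm, never from a script. Its argument "plan" is a list of rows, each a list of 3 entries, a list of its own where there are three numbers: the opening, from 0 (shut) to 1 (fully open), then the shift along the tool's x, y, z in m, then the turn, a rotation vector about the tool's x, y, z in degrees. In form: [[claw, [tx, ty, tz], [ax, ay, az]], ...]. A call has 1 to 8 rows; each row shifts and turns the commanded pose from where the row before left it, along the tool's axes as they then stand; what a row does not reach is not made up. A row lasts 1/10 s, in which the tool goes at most 50 mm and 8.59 degrees, less where a joint would pass 70% of its speed; a pose out of reach is approached as far as the arm can. A call is refused whole if a number of a shift passes 0.05 or a number of a turn 8.59, either way. A call with a gripper value outside its range is refused whole. The fingers move at their own pace and stop on an object; the grip force is fixed at half the most. Time passes only in rows, so rows that do not move let the fingers close. It gives the time, the measured TCP pose, the force, the opening and the grip force at its end, in the units of the state.
- bot.get_state(): the state, without advancing time (a new reading comes with each control period).
- snapshot(name): name is "scene" or "top" or "wrist"; returns a dict with "frame" (420x560x3 uint8, red, green, blue), "K" (3x3 intrinsics, pixels), "k1" (the pictures are not rectified: a ray, as slopes to the right and down, at radius r is drawn at 1 + k1 r^2 times it, then the intrinsics apply), "position" and "attitude" of the camera in the world. Camera axes: x right, y down, z forward; pixel columns grow to the right and rows downward; lengths in m; the calibration is good to about 2 mm. A picture is of the moment at which its call begins. There is no depth.
- bot.sign_off(): hands the job in; it is judged then, once.
The state is a dict: "time_s": time; "joint_pos": joint angles; "qvel": joint speeds; "tau": joint torques, N m; "position": TCP position; "ee_rot": TCP orientation; "contact_force": force on the tool from outside, world axes, zero at the start; "moment": the same for the moment, N m; "opening": opening from 0.0 (shut) to 1.0 (fully open); "grasp_force": force on a finger pad.
Only numpy, scipy, OpenCV 4.12 (cv2) and the standard library are available. Lean on these libraries where they do the work, as an engineer would, in place of code of your own. Each camera call takes 0.05 s, during which the arm holds its last target. There are 200 camera calls.

## Working session

There is one attempt and no reset: what is moved stays moved. The work goes in short steps, Python scripts to look and compute and a tool call to move; the robot and the scene stay as the last step left them, time stands still between calls to the robot, and variables do not carry over. Pictures are saved under pics/ and viewed, at most 13 in all, crops included, and the job is handed in when it is done.

Besides the shell and the picture viewer there is one more tool, called after "Emit:" as name(argument=value, ...) on one line, values as JSON. move_arm: Moves the arm, as the interface text tells. Its arguments: {"type":"object","properties":{"plan":{"type":"array"}},"required":["plan"]}

```bash
mkdir -p pics; ls; cat > h.py <<'E'
import numpy as np, cv2
from workcell import bot, snapshot
from scipy.spatial.transform import Rotation as R
def snap(n,save=None):
    s=snapshot(n)
    if save: cv2.imwrite('pics/'+save,s['frame'][:,:,::-1])
    return s
def rot(s):
    a=np.array(s['attitude'],float)
    return a if a.shape==(3,3) else R.from_quat(a).as_matrix()
def ray(s,u,v):
    K=np.array(s['K']);k=s['k1']
    d=np.array([(u-K[0,2])/K[0,0],(v-K[1,2])/K[1,1]]);x=d.copy()
    for _ in range(30): x=d/(1+k*(x@x))
    return rot(s)@np.array([x[0],x[1],1.])
def at(s,u,v,z):
    r=ray(s,u,v);p=np.array(s['position']);return p+r*(z-p[2])/r[2]
def proj(s,P):
    K=np.array(s['K']);c=rot(s).T@(np.array(P)-np.array(s['position']));x=c[:2]/c[2]
    x=x*(1+s['k1']*(x@x));return np.array([K[0,0]*x[0]+K[0,2],K[1,1]*x[1]+K[1,2]])
E
python3 - <<'E'
from h import *
import pickle
d={}
for n in('scene','top','wrist'):
    s=snap(n,n+'0.png');d[n]=s
    print(n,s['position'],s['attitude'],s['K'],s['k1'])
pickle.dump(d,open('s0.pkl','wb'))
a=cv2.imread('pics/top0.png');cv2.imwrite('pics/top0b.png',cv2.resize(a,(800,600),interpolation=cv2.INTER_CUBIC))
print(bot.get_state())
E
```

```text
pics
scene [ 0.86575805 -0.44524159  0.96250603] [ 0.91501778  0.28487666 -0.08952661 -0.27124293] [[410.15155944   0.         281.74129449]
 [  0.         410.15155944 214.37216305]
 [  0.           0.           1.        ]] -0.02057527219276949
top [0.45360549 0.0042375  1.1691139 ] [ 0.71657866 -0.69639895  0.02181955 -0.03267161] [[387.31310241   0.         275.62243785]
 [  0.         387.31310241 208.22685674]
 [  0.           0.           1.        ]] 0.004191045362498547
wrist [0.0700837  0.6757754  0.37365018] [0.77105564 0.61690308 0.0986798  0.12315066] [[319.01943817   0.         282.76254342]
 [  0.         319.01943817 212.17859482]
 [  0.           0.           1.        ]] -0.0667159235853018
{'time_s': 0.15, 'joint_pos': array([-1.49849685,  0.42659378,  0.07386059,  1.6064332 , -0.03408789,
        1.11082927, -0.06710712]), 'qvel': array([-0.00072909, -0.00115397, -0.00073274, -0.00111498,  0.00031185,
        0.00021969, -0.00190421]), 'tau': array([ 5.92484081e-03, -9.50313520e+01,  3.76467571e+00, -4.63762057e+01,
        1.94482942e-02,  7.76257395e-03, -1.91428143e-05]), 'position': array([0.14844864, 0.65815271, 0.23077981]), 'ee_rot': array([ 1.10690894e-01,  9.93854755e-01, -5.01927845e-04, -1.71111689e-05]), 'contact_force': array([ 0.48333206,  0.38442056, -0.90266379]), 'moment': array([-0.02455041, -0.06571572, -0.02850502]), 'grasp_force': 0.0, 'opening': 0.9988224606484983}
```

View pics/top0b.png

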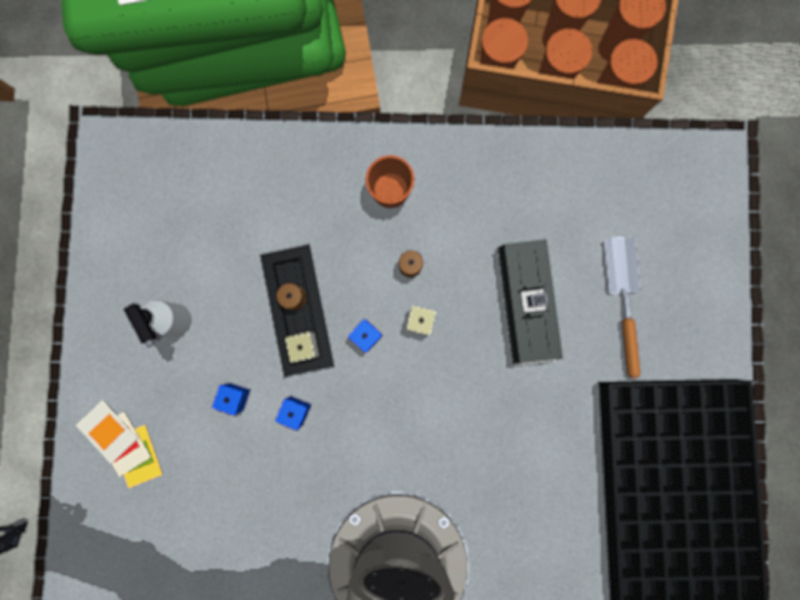

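View pics/scene0.png

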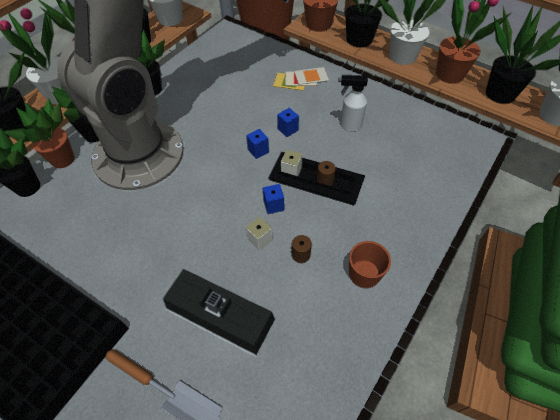

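The top view (800 px scale) shows these candidates:
- **Loose pale block:** (421,320). Look-alikes are the pale one in the tray (300,347) and blue ones at (365,336), (231,399) and (292,413).
- **Loose brown plug:** (411,263). Look-alikes are the plug in the tray (289,296) and the terracotta pot (390,180).
- **Covers:** (531,301).

By the description I choose (421,320) and (411,263). The gaps are at about (294,322) and (283,273), and tray +x points away from the base. I'll check that in a crop.

```bash
python3 - <<'E'
from h import *
a=cv2.imread('pics/top0.png')
c1=a[165:268,175:312]; c2=a[160:263,340:400]
f=4
im=np.hstack([cv2.resize(c1,None,fx=f,fy=f,interpolation=cv2.INTER_CUBIC),cv2.resize(c2,None,fx=f,fy=f,interpolation=cv2.INTER_CUBIC)])
print(im.shape);cv2.imwrite('pics/crop1.png',im)
E
```

```text
(412, 788, 3)
```

View pics/crop1.png

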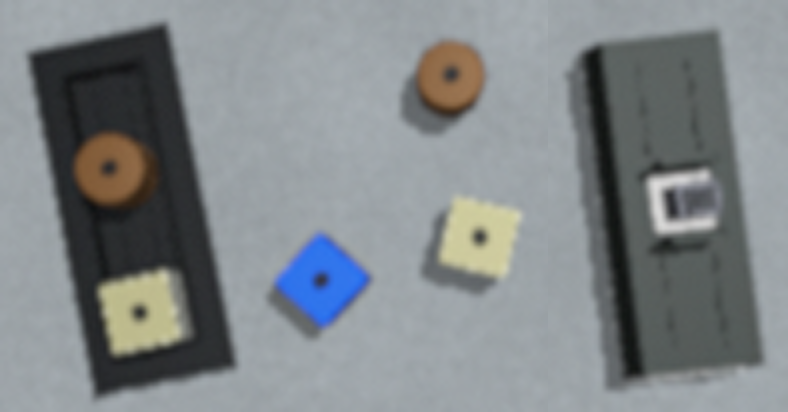

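The crop confirms the choice: pale block at (480,237), plug at (451,75) and tray corners at (31,54), (165,26), (235,366) and (97,396). The shade roof corners are (603,46), (717,31), (763,362) and (640,375), and the tower is near (683,202).

```bash
python3 - <<'E'
from h import *
import pickle
d=pickle.load(open('s0.pkl','rb'));s=d['top']
def A(x,y,z): return at(s,(x+.5)/4-.5+175,(y+.5)/4-.5+165,z)
def C(x,y,z): return at(s,(x-548+.5)/4-.5+340,(y+.5)/4-.5+160,z)
def quad(P,n):
    P=np.array(P);l=(P[0]+P[1]-P[2]-P[3])[:2];print(n,P.mean(0).round(4),'yaw',np.degrees(np.arctan2(l[1],l[0])).round(2),'len',np.linalg.norm(l)/2,'wid',np.linalg.norm((P[0]+P[3]-P[1]-P[2])[:2])/2)
quad([A(31,54,.016),A(165,26,.016),A(235,366,.016),A(97,396,.016)],'tray')
quad([A(455,196,.065),A(521,211,.065),A(503,278,.065),A(438,263,.065)],'block')
print('block',A(480,237,.065),'plug',A(451,75,.065),'plugin',A(109,168,.069),'blockin',A(139,313,.069))
quad([C(603,46,.064),C(717,31,.064),C(763,362,.064),C(640,375,.064)],'shade')
print('tower',C(683,202,.108))
st=bot.get_state();print(R.from_quat(st['ee_rot']).as_matrix().round(3))
w=d['wrist'];Rt=R.from_quat(st['ee_rot']).as_matrix();print('cam in tool',Rt.T@(np.array(w['position'])-st['position']),Rt.T@rot(w))
E
```

```text
tray [0.5108 0.2258 0.016 ] yaw 13.71 len 0.2608231380846608 wid 0.1038012249388087
block [ 0.4955 -0.0324  0.065 ] yaw -13.17 len 0.04934524496669365 wid 0.04779174712241302
block [ 0.49546392 -0.03297784  0.065     ] plug [ 0.61115316 -0.00922733  0.065     ] plugin [0.53701592 0.23317176 0.069     ] blockin [0.43455221 0.2073266  0.069     ]
shade [ 0.541  -0.2545  0.064 ] yaw 7.7 len 0.23705022137952728 wid 0.0848398897576706
tower [ 0.53761034 -0.24584796  0.108     ]
[[-0.975  0.22  -0.   ]
 [ 0.22   0.975 -0.001]
 [-0.    -0.001 -1.   ]]
cam in tool [ 0.08031097 -0.00019421 -0.14287644] [[ 6.51469775e-04 -9.50216325e-01 -3.11590294e-01]
 [ 9.99999028e-01  2.34934857e-04  1.37433743e-03]
 [-1.23271444e-03 -3.11590886e-01  9.50215554e-01]]
```

Emit:
move_arm(plan=[[1,[-0.03,-0.0274,0],[0,0,0]],[1,[-0.03,-0.0274,0],[0,0,0]],[1,[-0.03,-0.0274,0],[0,0,0]],[1,[-0.03,-0.0274,0],[0,0,0]],[1,[-0.03,-0.0274,0],[0,0,0]],[1,[-0.03,-0.0274,0],[0,0,0]],[1,[-0.03,-0.0274,0],[0,0,0]],[1,[-0.03,-0.0274,0],[0,0,0]]])

```text
time_s: 0.95
position: [0.335, 0.3902, 0.2313]
ee_rot: [0.111, 0.994, -0.0, -0.0]
contact_force: [0.4, 1.1, 0.8]
opening: 0.999
grasp_force: 0.0
```

Emit:
move_arm(plan=[[1,[-0.03,-0.0274,0],[0,0,0]],[1,[-0.03,-0.0274,0],[0,0,0]],[1,[-0.03,-0.0274,0],[0,0,0]],[1,[-0.03,-0.0274,0],[0,0,0]],[1,[-0.03,-0.0274,0],[0,0,0]],[1,[-0.03,-0.0274,0],[0,0,0]],[1,[-0.03,-0.0274,0],[0,0,0]],[1,[-0.03,-0.0274,0],[0,0,0]]])

```text
time_s: 1.75
position: [0.5209, 0.1236, 0.2314]
ee_rot: [0.111, 0.994, 0.0, 0.0]
contact_force: [0.0, 1.5, 0.8]
opening: 1.001
grasp_force: 0.0
```

Emit:
move_arm(plan=[[1,[-0.03,-0.0274,0],[0,0,0]],[1,[-0.03,-0.0274,0],[0,0,0]],[1,[-0.03,-0.0274,0],[0,0,0]],[1,[-0.02,-0.02,0],[0,0,0]],[1,[0,0,0],[0,0,0]],[1,[0,0,0],[0,0,0]]])

```text
time_s: 2.35
position: [0.6049, 0.0007, 0.2309]
ee_rot: [0.111, 0.994, -0.0, -0.0]
contact_force: [-0.3, 1.1, 0.3]
opening: 1.001
grasp_force: 0.0
```

```bash
cat >> h.py <<'E'
def st():
    s=bot.get_state();M=R.from_quat(s['ee_rot']).as_matrix()
    print('t%.2f'%s['time_s'],'pos',s['position'].round(4),'th',(np.degrees(np.arctan2(M[1,0],M[0,0]))%360).round(2),'zax',M[:,2].round(4),'F',s['contact_force'].round(1),'op',round(s['opening'],3),'g',round(s['grasp_force'],1),'j',s['joint_pos'].round(2))
    return s,M
def to(P):
    s,M=st();print('tool delta',(M.T@(np.array(P)-s['position'])).round(4))
E
python3 - <<'E'
from h import *
import pickle
st();s=snap('wrist','w1.png');pickle.dump(s,open('w1.pkl','wb'))
for P in[(.6112,-.0092,.065),(.4955,-.0327,.065)]:print(proj(s,P))
E
```

```text
t2.35 pos [0.6049 0.0007 0.2309] th 167.21 zax [-9.e-04 -3.e-04 -1.e+00] F [-0.3  1.1  0.3] op 1.001 g 0.0 j [-0.5   0.34  0.49  1.79 -0.18  1.06  1.41]
[274.26272391 200.32358826]
[220.35852367  87.11672192]
```

View pics/w1.png

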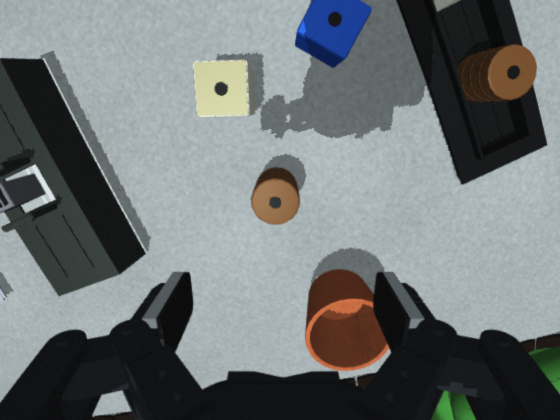

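The wrist view shows the plug top at (275,202) and the block at (221,89). Both are within 2 px of the predictions, so I'm going for the plug.

Emit:
move_arm(plan=[[1,[-0.0085,-0.0083,0.04],[0,0,0]],[1,[0,0,0.05],[0,0,0]],[1,[0,0,0.05],[0,0,0]],[1,[0,0,0.037],[0,0,0]],[1,[0,0,0.02],[0,0,0]],[0.4,[0,0,0],[0,0,0]],[0.4,[0,0,0],[0,0,0]],[0.4,[0,0,0],[0,0,0]]])

```text
time_s: 3.2
position: [0.6126, -0.0082, 0.0363]
ee_rot: [0.11, 0.994, 0.0, 0.001]
contact_force: [-1.9, 0.1, 0.1]
opening: 0.567
grasp_force: 61.7
```

```bash
python3 - <<'E'
from h import *
st()
E
```

```text
t3.20 pos [ 0.6126 -0.0082  0.0363] th 167.32 zax [ 2.4e-03  6.0e-04 -1.0e+00] F [-1.9  0.1  0.1] op 0.567 g 61.7 j [-0.39  0.59  0.39  1.91 -0.34  0.7   1.55]
```

Emit:
move_arm(plan=[[0.4,[0,0,-0.03],[0,0,0]],[0.4,[0,0,-0.045],[0,0,-6.6]],[0.4,[0,0,-0.045],[0,0,-6.6]],[0.4,[0,0,0],[0,0,-6.6]],[0.4,[0,0,0],[0,0,-6.6]],[0.4,[-0.007,0.04,0],[0,0,0]],[0.4,[-0.007,0.04,0],[0,0,0]],[0.4,[-0.007,0.04,0],[0,0,0]]])

```text
time_s: 4.0
position: [0.6038, 0.1143, 0.1564]
ee_rot: [-0.119, 0.993, 0.0, 0.001]
contact_force: [0.2, -0.3, -1.5]
opening: 0.565
grasp_force: 62.5
```

Emit:
move_arm(plan=[[0.4,[-0.007,0.04,0],[0,0,0]],[0.4,[-0.007,0.04,0],[0,0,0]],[0.4,[-0.002,0.04,0],[0,0,0]],[0.4,[0,0.0115,0],[0,0,0]],[0.4,[0,0,0],[0,0,0]],[0.4,[0,0,0],[0,0,0]]])

```text
time_s: 4.6
position: [0.5883, 0.2438, 0.1554]
ee_rot: [-0.119, 0.993, 0.0, 0.001]
contact_force: [1.0, -1.5, -1.4]
opening: 0.564
grasp_force: 62.5
```

```bash
python3 - <<'E'
from h import *
import pickle
to((.588,.2452,.15));s=snap('wrist','w2.png');pickle.dump(s,open('w2.pkl','wb'))
c=s['frame'][0:320,100:460,::-1];cv2.imwrite('pics/w2c.png',cv2.resize(c,None,fx=1.85,fy=1.85,interpolation=cv2.INTER_CUBIC))
E
```

```text
t4.60 pos [0.5883 0.2438 0.1554] th 193.67 zax [ 1.3e-03  2.0e-04 -1.0e+00] F [ 1.  -1.5 -1.4] op 0.564 g 62.5 j [-0.72  0.45  0.3   1.78 -0.16  0.93  1.46]
tool delta [-0.      0.0015  0.0054]
```

View pics/w2c.png

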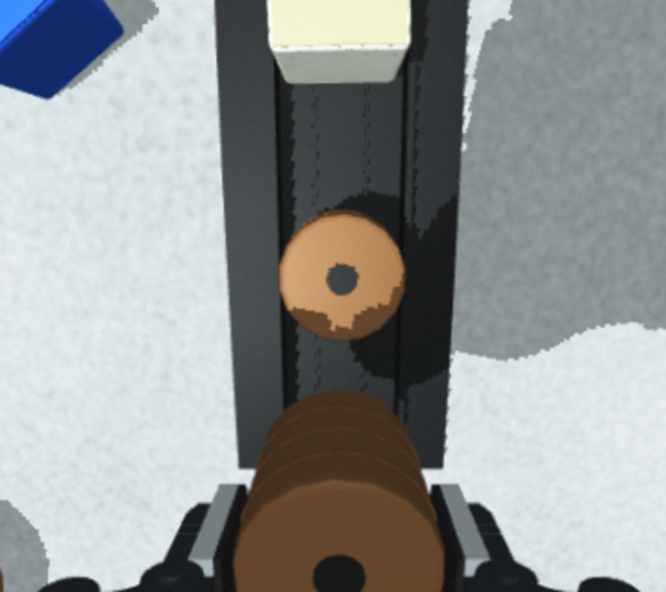

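The view shows the held plug top at crop (339,573), the tray plug at (342,279) and the tray end edge at y≈467. The tray is parallel to the tool.

```bash
python3 - <<'E'
from h import *
import pickle
s=pickle.load(open('w2.pkl','rb'));b,M=st()
T=np.array(b['position'])
f=lambda x,y,z:(M.T@(at(s,100+x/1.85,y/1.85,z)-T)).round(4)
print('held',f(339,573,T[2]+.031),'plugin',f(342,279,.069),'end edge L,R',f(239,467,.016),f(443,467,.016),'blockin far edge',f(340,45,.069), 'w',f(216,10,.016),f(467,10,.016))
E
```

```text
t4.65 pos [0.5885 0.2431 0.1553] th 193.61 zax [ 0.0012  0.     -1.    ] F [-0.3 -0.7 -2.1] op 0.567 g 62.5 j [-0.72  0.45  0.3   1.78 -0.16  0.93  1.46]
held [ 0.001   0.0011 -0.031 ] plugin [0.0511 0.0025 0.0862] end edge L,R [-0.0539 -0.051   0.1394] [-0.0538  0.0566  0.1393] blockin far edge [0.133  0.0015 0.0861] w [ 0.1593 -0.0512  0.1391] [0.1596 0.0559 0.1391]
```

Emit:
move_arm(plan=[[0.4,[-0.0022,0.0017,0.03],[0,0,0]],[0.4,[0,0,0.03],[0,0,0]],[0.4,[0,0,0.02],[0,0,0]],[0.4,[0,0,0.015],[0,0,0]],[0.4,[0,0,0.01],[0,0,0]],[0.4,[0,0,0.006],[0,0,0]],[0.4,[0,0,0],[0,0,0]],[0.4,[0,0,0],[0,0,0]]])

```text
time_s: 5.45
position: [0.5902, 0.2466, 0.044]
ee_rot: [-0.119, 0.993, 0.0, 0.0]
contact_force: [-0.3, 1.1, -0.8]
opening: 0.563
grasp_force: 62.5
```

Emit:
move_arm(plan=[[0.4,[0,0,0.003],[0,0,0]],[0.4,[0,0,0.0015],[0,0,0]],[0.4,[0,0,0],[0,0,0]]])

```text
time_s: 5.75
position: [0.5903, 0.2468, 0.0402]
ee_rot: [-0.119, 0.993, 0.0, 0.001]
contact_force: [-5.4, -2.9, 16.2]
opening: 0.564
grasp_force: 64.1
```

Emit:
move_arm(plan=[[1,[0,0,0],[0,0,0]],[1,[0,0,0],[0,0,0]],[1,[0,0,0],[0,0,0]],[1,[0,0,-0.03],[0,0,0]],[1,[0,0,-0.05],[0,0,0]],[1,[0,0,-0.04],[0,0,0]],[1,[0.0197,-0.0312,0],[0,0,0]],[1,[0.0197,-0.0312,0],[0,0,0]]])

```text
time_s: 6.55
position: [0.5665, 0.1768, 0.16]
ee_rot: [-0.12, 0.993, 0.0, 0.001]
contact_force: [0.7, -1.8, -1.6]
opening: 0.996
grasp_force: 0.0
```

Emit:
move_arm(plan=[[1,[0.0197,-0.0312,0],[0,0,0]],[1,[0.0197,-0.0312,0],[0,0,0]],[1,[0.0197,-0.0312,0],[0,0,0]],[1,[0.0197,-0.0312,0],[0,0,8]],[1,[0,0,0],[0,0,8]],[1,[0,0,0],[0,0,8]],[1,[0,0,0],[0,0,0]],[1,[0,0,0],[0,0,0]]])

```text
time_s: 7.35
position: [0.5192, 0.037, 0.1588]
ee_rot: [0.087, 0.996, -0.0, -0.0]
contact_force: [-0.7, 1.0, 0.2]
opening: 1.002
grasp_force: 0.0
```

```bash
python3 - <<'E'
from h import *
import pickle
w=pickle.load(open('w1.pkl','rb'))
P=np.array([at(w,u,v,.065) for u,v in((193,62),(247,60),(250,115),(196,117))]);print(P.mean(0),np.degrees(np.arctan2(*(P[2]+P[3]-P[0]-P[1])[1::-1])),np.degrees(np.arctan2(*(P[1]+P[2]-P[0]-P[3])[1::-1])))
to((.4955,-.0327,.034));s=snap('wrist','w3.png');pickle.dump(s,open('w3.pkl','wb'))
print(proj(s,(.4955,-.0327,.065)))
# mask of pale top
f=s['frame'].astype(int);m=((f[...,0]>f[...,2]+30)&(f[...,0]>170)).astype(np.uint8)
n,l,q,c=cv2.connectedComponentsWithStats(m);i=1+q[1:,4].argmax();print(q[i],c[i])
pts=np.argwhere(l==i)[:,::-1].astype(np.float32);W=np.array([at(s,u,v,.065)[:2] for u,v in pts],np.float32)
print(cv2.minAreaRect(W*1000))
E
```

```text
[ 0.49725503 -0.03220612  0.065     ] -12.282266226486941 78.70072866168697
t7.35 pos [0.5192 0.037  0.1588] th 169.97 zax [-1.e-04 -1.e-04 -1.e+00] F [-0.7  1.   0.2] op 1.002 g 0.0 j [-0.58  0.28  0.45  2.04 -0.16  0.86  1.36]
tool delta [ 0.0112 -0.0728  0.1248]
[188.85969482 201.70686549]
[ 158  173   62   60 3216] [189.34763682 202.11722637]
((496.8056945800781, -32.76164245605469), (46.77970886230469, 46.8054313659668), 77.82070922851562)
```

Emit:
move_arm(plan=[[1,[0.0052,-0.0363,0],[0,0,2.2]],[1,[0.0038,-0.0365,0],[0,0,0]],[1,[0,0,0.035],[0,0,0]],[1,[0,0,0.045],[0,0,0]],[1,[0,0,0.035],[0,0,0]],[1,[0,0,0.01],[0,0,0]],[1,[0,0,0],[0,0,0]],[0.4,[0,0,0],[0,0,0]]])

```text
time_s: 8.2
position: [0.4968, -0.033, 0.035]
ee_rot: [0.109, 0.994, 0.0, 0.001]
contact_force: [0.1, -0.5, -0.1]
opening: 0.858
grasp_force: 0.0
```

Emit:
move_arm(plan=[[0.4,[0,0,0],[0,0,0]],[0.4,[0,0,0],[0,0,0]],[0.4,[0,0,0],[0,0,0]]])

```text
time_s: 8.5
position: [0.497, -0.0327, 0.0354]
ee_rot: [0.109, 0.994, 0.0, 0.001]
contact_force: [-3.6, 0.5, 13.9]
opening: 0.579
grasp_force: 60.2
```

```bash
python3 - <<'E'
from h import *
to((.4855,.2205,.155))
E
```

```text
t8.50 pos [ 0.497  -0.0327  0.0354] th 167.52 zax [ 2.5e-03  7.0e-04 -1.0e+00] F [-3.6  0.5 13.9] op 0.579 g 60.2 j [-0.39  0.45  0.4   2.17 -0.32  0.57  1.59]
tool delta [ 0.0657  0.2448 -0.1194]
```

Emit:
move_arm(plan=[[0.4,[0,0,-0.03],[0,0,0]],[0.4,[0,0,-0.045],[0,0,-6.6]],[0.4,[0,0,-0.045],[0,0,-6.6]],[0.4,[0,0,0],[0,0,-6.6]],[0.4,[0,0,0],[0,0,-6.3]],[0.4,[-0.008,0.04,0],[0,0,0]],[0.4,[-0.008,0.04,0],[0,0,0]],[0.4,[-0.008,0.04,0],[0,0,0]]])

```text
time_s: 9.3
position: [0.4911, 0.0907, 0.155]
ee_rot: [-0.118, 0.993, 0.0, 0.001]
contact_force: [0.8, 0.2, -1.7]
opening: 0.573
grasp_force: 63.4
```

Emit:
move_arm(plan=[[0.4,[-0.008,0.04,0],[0,0,0]],[0.4,[-0.008,0.04,0],[0,0,0]],[0.4,[-0.01,0.04,0],[0,0,0]],[0.4,[0,0.0083,0],[0,0,0]],[0.4,[0,0,0],[0,0,0]],[0.4,[0,0,0],[0,0,0]]])

```text
time_s: 9.9
position: [0.4863, 0.2191, 0.1543]
ee_rot: [-0.118, 0.993, -0.0, 0.0]
contact_force: [-0.3, -1.0, -0.5]
opening: 0.573
grasp_force: 63.4
```

```bash
python3 - <<'E'
from h import *
import pickle
to((.4874,.2204,.0395));s=snap('wrist','w4.png');pickle.dump(s,open('w4.pkl','wb'))
c=s['frame'][0:420,100:460,::-1];cv2.imwrite('pics/w4c.png',cv2.resize(c,None,fx=1.42,fy=1.42,interpolation=cv2.INTER_CUBIC))
E
```

```text
t9.90 pos [0.4863 0.2191 0.1543] th 193.55 zax [ 4.e-04 -2.e-04 -1.e+00] F [-0.3 -1.  -0.5] op 0.573 g 63.4 j [-0.78  0.29  0.28  2.01 -0.11  0.85  1.37]
tool delta [-0.0013  0.001   0.1148]
```

View pics/w4c.png

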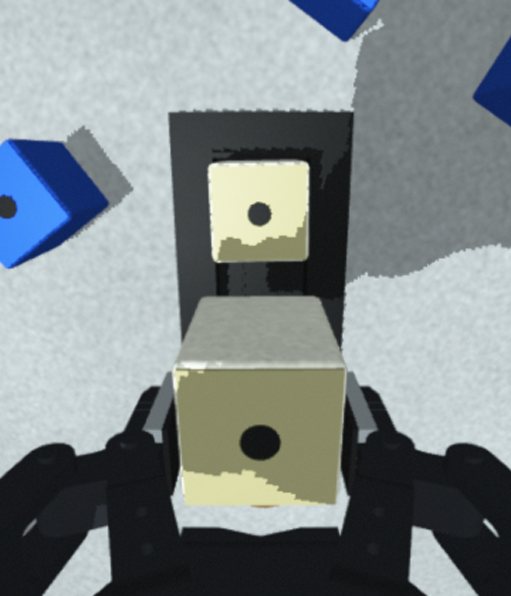

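The held block dot is at crop (260,442), the tray block dot at (259,214), and the tray end corners at (169,112) and (354,112). The held block is square to the row.

```bash
python3 - <<'E'
from h import *
import pickle
s=pickle.load(open('w4.pkl','rb'));b,M=st()
T=np.array(b['position'])
f=lambda x,y,z:(M.T@(at(s,100+x/1.42,y/1.42,z)-T)).round(4)
print('held',f(260,442,T[2]+.0305),'blockin',f(259,214,.069),'end',f(169,112,.016),f(354,112,.016))
E
```

```text
t9.95 pos [0.4864 0.2187 0.1542] th 193.5 zax [ 4.e-04 -2.e-04 -1.e+00] F [ 0.3 -0.1 -0.7] op 0.579 g 63.5 j [-0.78  0.29  0.28  2.01 -0.11  0.85  1.37]
held [-0.      0.0007 -0.0305] blockin [0.0513 0.0004 0.0852] end [ 0.1038 -0.052   0.1382] [0.1041 0.0557 0.1382]
```

Emit:
move_arm(plan=[[0.4,[-0.0016,0.0012,0.03],[0,0,0]],[0.4,[0,0,0.03],[0,0,0]],[0.4,[0,0,0.02],[0,0,0]],[0.4,[0,0,0.015],[0,0,0]],[0.4,[0,0,0.01],[0,0,0]],[0.4,[0,0,0.006],[0,0,0]],[0.4,[0,0,0],[0,0,0]],[0.4,[0,0,0],[0,0,0]]])

```text
time_s: 10.75
position: [0.4879, 0.2216, 0.0434]
ee_rot: [-0.118, 0.993, 0.0, 0.0]
contact_force: [-0.1, -0.6, -0.3]
opening: 0.578
grasp_force: 63.5
```

Emit:
move_arm(plan=[[0.4,[0,0,0.0025],[0,0,0]],[0.4,[0,0,0.0015],[0,0,0]],[0.4,[0,0,0],[0,0,0]]])

```text
time_s: 11.05
position: [0.4877, 0.2219, 0.0395]
ee_rot: [-0.118, 0.993, 0.0, 0.0]
contact_force: [-3.7, -2.6, 11.2]
opening: 0.574
grasp_force: 64.7
```

Emit:
move_arm(plan=[[1,[0,0,0],[0,0,0]],[1,[0,0,0],[0,0,0]],[1,[0,0,0],[0,0,0]],[1,[0,0,-0.03],[0,0,0]],[1,[0,0,-0.05],[0,0,0]],[1,[0,0,-0.05],[0,0,0]],[1,[0,0,-0.05],[0,0,0]],[1,[0.005,-0.0392,0],[0,0,0]]])

```text
time_s: 11.85
position: [0.4941, 0.1875, 0.2249]
ee_rot: [-0.121, 0.993, 0.003, 0.004]
contact_force: [1.5, -0.7, -1.5]
opening: 0.999
grasp_force: 0.0
```

Emit:
move_arm(plan=[[1,[0.005,-0.0392,0],[0,0,0]],[1,[0.005,-0.0392,0],[0,0,0]],[1,[0.005,-0.0392,0],[0,0,0]],[1,[0.005,-0.0392,0],[0,0,0]],[1,[0.005,-0.0392,0],[0,0,0]],[1,[0.005,-0.0392,0],[0,0,0]],[1,[0.005,-0.0392,0],[0,0,0]],[1,[0.005,-0.0392,0],[0,0,0]]])

```text
time_s: 12.65
position: [0.5265, -0.1333, 0.2189]
ee_rot: [-0.118, 0.993, 0.0, 0.0]
contact_force: [1.4, -0.1, 0.5]
opening: 0.999
grasp_force: 0.0
```

Emit:
move_arm(plan=[[1,[0.005,-0.0392,0],[0,0,0]],[1,[0.005,-0.0392,0],[0,0,0]],[1,[0.005,-0.0392,0],[0,0,0]],[1,[0,0,0],[0,0,5.8]],[1,[0,0,0],[0,0,0]],[1,[0,0,0],[0,0,0]]])

```text
time_s: 13.25
position: [0.5397, -0.2488, 0.2186]
ee_rot: [-0.07, 0.998, 0.0, -0.0]
contact_force: [-0.9, 0.3, -1.0]
opening: 1.005
grasp_force: 0.0
```

```bash
python3 - <<'E'
from h import *
import pickle
st();s=snap('wrist','w5.png');pickle.dump(s,open('w5.pkl','wb'))
cv2.imwrite('pics/w5b.png',cv2.resize(s['frame'][:,:,::-1],(800,600),interpolation=cv2.INTER_CUBIC))
t=snap('top','top1.png');pickle.dump(t,open('t1.pkl','wb'))
E
```

```text
t13.25 pos [ 0.5397 -0.2488  0.2186] th 187.98 zax [-5.e-04  4.e-04 -1.e+00] F [-0.9  0.3 -1. ] op 1.005 g 0.0 j [-0.14  0.35  0.58  1.83 -0.22  1.03  2.24]
```

View pics/w5b.png

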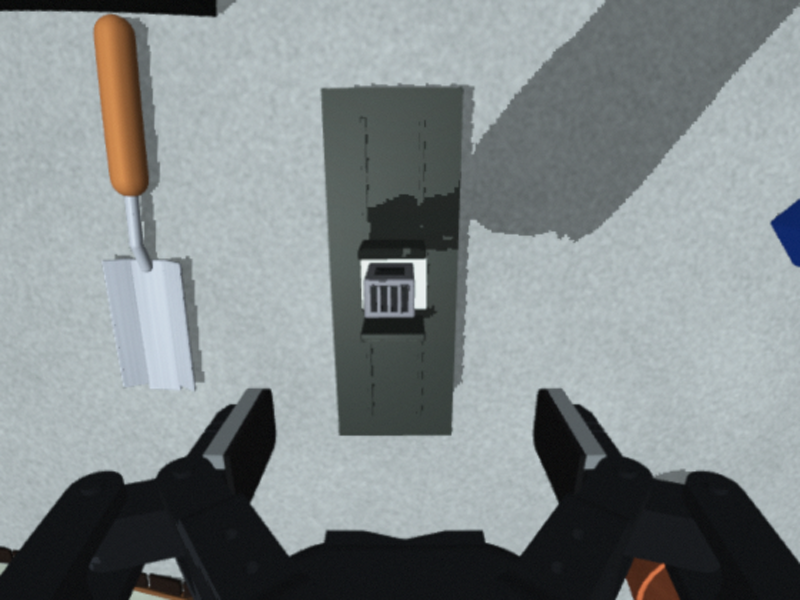

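The nested covers sit under the gripper: tower top face centre at (390,299), lugs as black bars at y≈249 and y≈326, and roof corners at (321,88), (463,87), (451,435) and (339,435). The trowel lies well to the left.

```bash
python3 - <<'E'
from h import *
import pickle
s=pickle.load(open('w5.pkl','rb'));b,M=st();T=b['position']
k=1.42857
f=lambda x,y,z:M.T@(at(s,(x+.5)/k-.5,(y+.5)/k-.5,z)-T)
P=np.array([f(321,88,.064),f(463,87,.064),f(451,435,.064),f(339,435,.064)]);print(P.mean(0).round(4),'yaw in tool',np.degrees(np.arctan2(*(P[0]+P[1]-P[2]-P[3])[1::-1])),P.round(3))
print('tower',f(390,299,.108),f(366,299,.108),f(414,299,.108),'lugs',f(359,249,.1),f(426,249,.1),f(361,326,.1),f(425,326,.1))
# check tray in top1
t=pickle.load(open('t1.pkl','rb'));c=t['frame'][165:268,175:312,::-1];cv2.imwrite('pics/crop2.png',cv2.resize(c,None,fx=4,fy=4,interpolation=cv2.INTER_CUBIC))
E
```

```text
t13.35 pos [ 0.5399 -0.2484  0.2188] th 188.0 zax [-1.e-04  4.e-04 -1.e+00] F [ 0.1 -0.5 -0.3] op 0.999 g 0.0 j [-0.14  0.34  0.58  1.83 -0.22  1.03  2.24]
[-0.0015 -0.0071  0.1548] yaw in tool -0.09816467040061977 [[ 0.12  -0.05   0.155]
 [ 0.12   0.036  0.155]
 [-0.123  0.036  0.155]
 [-0.123 -0.05   0.155]]
tower [-1.03984546e-05 -8.26786379e-03  1.10780700e-01] [-4.69145250e-06 -2.22857477e-02  1.10774388e-01] [-1.51213184e-05  5.74373439e-03  1.10787009e-01] lugs [ 0.02799737 -0.02628703  0.11877297] [0.02797674 0.01271419 0.11879053] [-0.01994897 -0.02650537  0.11877222] [-0.01995998  0.01281829  0.11878992]
```

View pics/crop2.png

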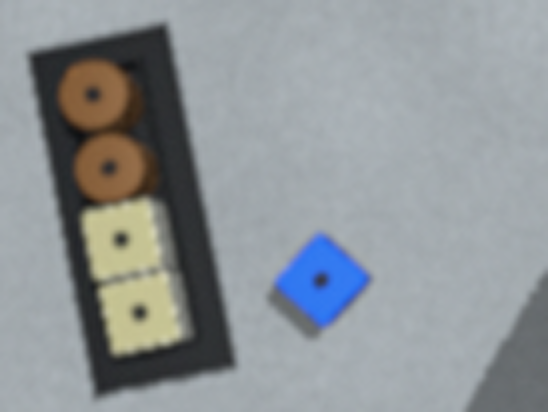

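The row is complete: the plugs and blocks sit in line in the tray, and the earlier two are unmoved. Next is the vent tower.

Emit:
move_arm(plan=[[1,[-0.0005,-0.008,0.02],[0,0,0]],[1,[0,0,0.045],[0,0,0]],[1,[0,0,0.04],[0,0,0]],[1,[0,0,0.025],[0,0,0]],[1,[0,0,0.015],[0,0,0]],[1,[0,0,0],[0,0,0]],[0,[0,0,0],[0,0,0]],[0,[0,0,0],[0,0,0]]])

```text
time_s: 14.15
position: [0.5422, -0.2577, 0.0754]
ee_rot: [-0.068, 0.998, -0.0, 0.001]
contact_force: [-0.3, -0.1, 0.2]
opening: 0.694
grasp_force: 0.0
```

Emit:
move_arm(plan=[[0,[0,0,0],[0,0,0]],[0,[0,0,0],[0,0,0]],[0,[0,0,0],[0,0,0]]])

```text
time_s: 14.45
position: [0.5418, -0.2576, 0.0749]
ee_rot: [-0.068, 0.998, -0.0, 0.001]
contact_force: [-1.5, 1.7, 9.0]
opening: 0.342
grasp_force: 58.8
```

Emit:
move_arm(plan=[[0,[0,0,-0.005],[0,0,0]],[0,[0,0,-0.01],[0,0,0]],[0,[0,0,-0.015],[0,0,0]],[0,[0,0,-0.02],[0,0,0]],[0,[0,0,-0.03],[0,0,0]],[0,[0,0,-0.03],[0,0,0]],[0,[0,0,-0.02],[0,0,-3]],[0,[0,0,-0.01],[0,0,-2.9]]])

```text
time_s: 15.25
position: [0.5418, -0.2579, 0.2172]
ee_rot: [-0.12, 0.993, -0.001, 0.002]
contact_force: [0.4, -1.1, -3.0]
opening: 0.347
grasp_force: 59.6
```

```bash
python3 - <<'E'
from h import *
to((.5133,.2268,.215))
E
```

```text
t15.25 pos [ 0.5418 -0.2579  0.2172] th 193.79 zax [ 3.2e-03 -9.0e-04 -1.0e+00] F [ 0.4 -1.1 -3. ] op 0.347 g 59.6 j [-0.11  0.35  0.56  1.82 -0.22  1.03  2.35]
tool delta [-0.0878  0.4776  0.0017]
```

Emit:
move_arm(plan=[[0,[-0.003,0.015,0],[0,0,0]],[0,[-0.0055,0.03,0],[0,0,0]],[0,[-0.0055,0.03,0],[0,0,0]],[0,[-0.0055,0.03,0],[0,0,0]],[0,[-0.0055,0.03,0],[0,0,0]],[0,[-0.0055,0.03,0],[0,0,0]],[0,[-0.0055,0.03,0],[0,0,0]],[0,[-0.0055,0.03,0],[0,0,0]]])

```text
time_s: 16.05
position: [0.5276, -0.0273, 0.2141]
ee_rot: [-0.119, 0.993, 0.0, -0.0]
contact_force: [0.8, 0.7, -2.5]
opening: 0.342
grasp_force: 59.8
```

Emit:
move_arm(plan=[[0,[-0.0055,0.03,0],[0,0,0]],[0,[-0.0055,0.03,0],[0,0,0]],[0,[-0.0055,0.03,0],[0,0,0]],[0,[-0.0055,0.03,0],[0,0,0]],[0,[-0.0055,0.03,0],[0,0,0]],[0,[-0.0055,0.03,0],[0,0,0]],[0,[-0.0055,0.03,0],[0,0,0]],[0,[-0.0055,0.03,0],[0,0,0]]])

```text
time_s: 16.85
position: [0.5134, 0.2161, 0.2141]
ee_rot: [-0.119, 0.993, -0.0, -0.0]
contact_force: [1.0, -0.5, -2.4]
opening: 0.343
grasp_force: 59.7
```

Emit:
move_arm(plan=[[0,[-0.002,0.012,0],[0,0,0]],[0,[0,0,0],[0,0,0]],[0,[0,0,0],[0,0,0]],[0,[0,0,0],[0,0,0]]])

```text
time_s: 17.25
position: [0.5134, 0.2255, 0.2139]
ee_rot: [-0.118, 0.993, -0.0, -0.0]
contact_force: [-0.4, 0.1, -2.7]
opening: 0.343
grasp_force: 59.8
```

```bash
python3 - <<'E'
from h import *
import pickle
to((.5133,.2268,.215));s=snap('wrist');pickle.dump(s,open('w6.pkl','wb'))
t=snap('scene');pickle.dump(t,open('sc6.pkl','wb'))
a=cv2.resize(s['frame'][:,100:460,::-1],(514,600),interpolation=cv2.INTER_CUBIC)
b=cv2.resize(t['frame'][60:260,220:400,::-1],(286,318))
c=np.zeros((600,800,3),np.uint8);c[:,:514]=a;c[:318,514:]=b
cv2.imwrite('pics/w6.png',c)
E
```

```text
t17.25 pos [0.5134 0.2255 0.2139] th 193.59 zax [-0.e+00 -4.e-04 -1.e+00] F [-0.4  0.1 -2.7] op 0.343 g 59.8 j [-0.82  0.27  0.35  1.9  -0.11  0.99  1.38]
tool delta [-0.0002  0.0013 -0.0011]
```

View pics/w6.png

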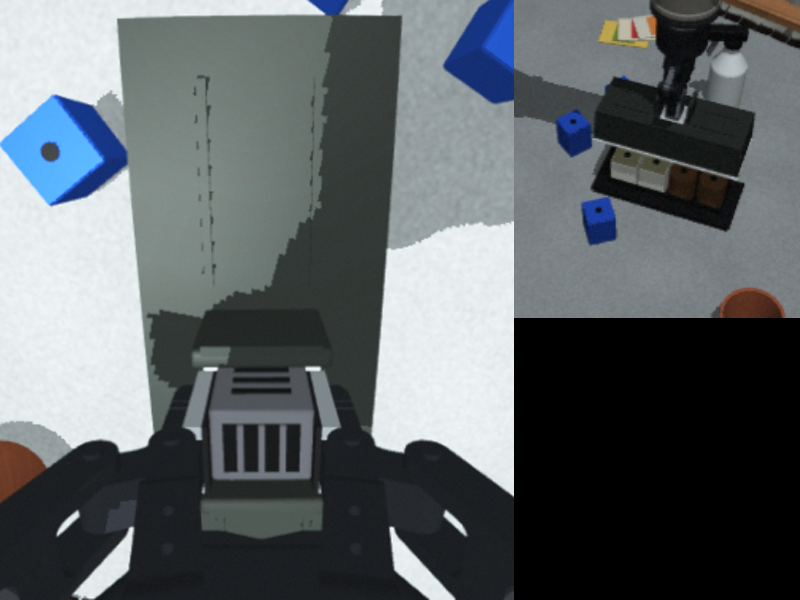

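The covers hang level over the tray, with the full row beneath. The tower top face centre is at (266,443) and the near roof corners are at (118,18) and (401,15).

```bash
python3 - <<'E'
from h import *
import pickle
s=pickle.load(open('w6.pkl','rb'));b,M=st();T=b['position'];k=600/420
f=lambda x,y,z:(M.T@(at(s,100+x/k,y/k,z)-T)).round(4)
print('tower',f(266,443,T[2]+.033),f(210,443,T[2]+.033),f(321,443,T[2]+.033),'roof',f(118,18,T[2]-.010),f(401,15,T[2]-.010))
print('side edge',f(140,230,T[2]-.01),f(390,230,T[2]-.01))
E
```

```text
t17.35 pos [0.5136 0.2257 0.214 ] th 193.6 zax [ 1.e-04 -1.e-04 -1.e+00] F [ 0.4 -1.  -3.2] op 0.343 g 59.8 j [-0.82  0.27  0.35  1.9  -0.11  0.99  1.38]
tower [ 0.0025  0.0014 -0.033 ] [ 0.0025 -0.0145 -0.033 ] [ 0.0025  0.0171 -0.033 ] roof [ 0.1208 -0.0432  0.01  ] [0.1217 0.0422 0.01  ]
side edge [ 0.0563 -0.0408  0.01  ] [0.0563 0.0436 0.01  ]
```

Emit:
move_arm(plan=[[0,[-0.001,0.0012,0.015],[0,0,0.4]],[0,[0,0,0.02],[0,0,0]],[0,[0,0,0.02],[0,0,0]],[0,[0,0,0.02],[0,0,0]],[0,[0,0,0.015],[0,0,0]],[0,[0,0,0.01],[0,0,0]],[0,[0,0,0],[0,0,0]],[0,[0,0,0],[0,0,0]]])

```text
time_s: 18.15
position: [0.5144, 0.2279, 0.1143]
ee_rot: [-0.115, 0.993, 0.0, 0.0]
contact_force: [-0.5, -0.2, -2.8]
opening: 0.341
grasp_force: 59.7
```

Emit:
move_arm(plan=[[0,[0,0,0.004],[0,0,0]],[0,[0,0,0.004],[0,0,0]],[0,[0,0,0.004],[0,0,0]],[0,[0,0,0.003],[0,0,0]],[0,[0,0,0.003],[0,0,0]],[0,[0,0,0],[0,0,0]]])

```text
time_s: 18.75
position: [0.5139, 0.228, 0.0954]
ee_rot: [-0.116, 0.993, -0.0, -0.0]
contact_force: [0.2, 0.1, -3.2]
opening: 0.338
grasp_force: 59.7
```

Emit:
move_arm(plan=[[0,[0,0,0.002],[0,0,0]],[0,[0,0,0.0015],[0,0,0]],[0,[0,0,0.001],[0,0,0]],[0,[0,0,0],[0,0,0]]])

```text
time_s: 19.15
position: [0.514, 0.2281, 0.0912]
ee_rot: [-0.116, 0.993, -0.0, -0.0]
contact_force: [-0.5, 0.4, -2.3]
opening: 0.34
grasp_force: 59.7
```

Emit:
move_arm(plan=[[0,[0,0,0.001],[0,0,0]],[0,[0,0,0],[0,0,0]]])

```text
time_s: 19.35
position: [0.5141, 0.2281, 0.0909]
ee_rot: [-0.116, 0.993, 0.0, 0.0]
contact_force: [-4.6, -2.3, 8.4]
opening: 0.337
grasp_force: 61.2
```

The dome seated at the predicted height, z 0.0909. Next: release, rise, turn 90°.

Emit:
move_arm(plan=[[1,[0,0,0],[0,0,0]],[1,[0,0,0],[0,0,0]],[1,[0,0,0],[0,0,0]],[1,[0,0,0],[0,0,0]],[1,[0,0,-0.015],[0,0,0]],[1,[0,0,-0.035],[0,0,0]],[1,[0,0,-0.04],[0,0,0]],[1,[0,0,-0.04],[0,0,0]]])

```text
time_s: 20.15
position: [0.514, 0.2278, 0.2228]
ee_rot: [-0.116, 0.993, -0.0, 0.0]
contact_force: [0.2, 0.8, 0.3]
opening: 0.999
grasp_force: 0.0
```

Emit:
move_arm(plan=[[1,[0,0,0],[0,0,8.5]],[1,[0,0,0],[0,0,8.5]],[1,[0,0,0],[0,0,8.5]],[1,[0,0,0],[0,0,8.5]],[1,[0,0,0],[0,0,8.5]],[1,[0,0,0],[0,0,8.5]],[1,[0,0,0],[0,0,8.5]],[1,[0,0,0],[0,0,8.5]]])

```text
time_s: 20.95
position: [0.5141, 0.2281, 0.2214]
ee_rot: [0.462, 0.887, 0.0, 0.0]
contact_force: [0.3, 0.8, -0.3]
opening: 0.999
grasp_force: 0.0
```

Emit:
move_arm(plan=[[1,[0,0,0],[0,0,8.5]],[1,[0,0,0],[0,0,8.5]],[1,[0,0,0],[0,0,5]],[1,[0,0,0],[0,0,0]],[1,[0,0,0],[0,0,0]]])

```text
time_s: 21.45
position: [0.5141, 0.2282, 0.2209]
ee_rot: [0.619, 0.785, 0.0, -0.0]
contact_force: [-0.2, -0.5, 0.5]
opening: 0.996
grasp_force: 0.0
```

```bash
python3 - <<'E'
from h import *
import pickle
to((.5141,.2281,.0909));s=snap('wrist');pickle.dump(s,open('w7.pkl','wb'))
cv2.imwrite('pics/w7.png',cv2.resize(s['frame'][:,:,::-1],(800,600),interpolation=cv2.INTER_CUBIC))
E
```

```text
t21.45 pos [0.5141 0.2282 0.2209] th 103.47 zax [ 2.e-04  4.e-04 -1.e+00] F [-0.2 -0.5  0.5] op 0.996 g 0.0 j [-1.06  0.29  0.64  1.9  -0.2   1.01 -0.09]
tool delta [-0.0002 -0.      0.13  ]
```

View pics/w7.png

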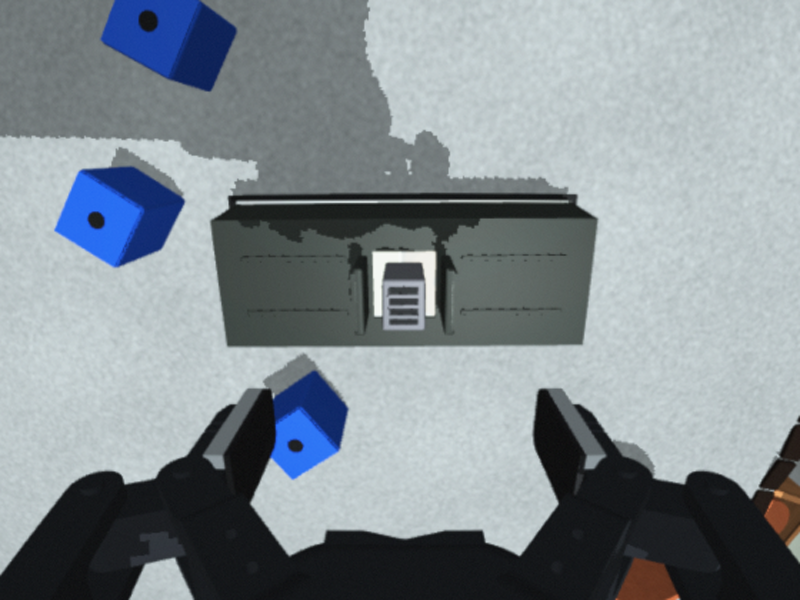

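The covers sit level on the tray. The lugs are at x≈361 and 449 (y≈270 to 333), the tower top is centred at (404,303), and the gripper is aligned.

```bash
python3 - <<'E'
from h import *
import pickle
s=pickle.load(open('w7.pkl','rb'));b,M=st();T=b['position'];k=600/420
f=lambda x,y,z:(M.T@(at(s,x/k,y/k,z)-T)).round(4)
print('tower',f(404,308,.124),'lugs top',f(363,270,.116),f(365,333,.116),f(446,270,.116),f(448,333,.116))
P=np.array([f(211,218,.081),f(597,218,.081),f(583,346,.081),f(228,346,.081)]);print(P,P.mean(0))
E
```

```text
t21.50 pos [0.5141 0.2282 0.2208] th 103.45 zax [ 2.e-04  5.e-04 -1.e+00] F [ 0.2 -0.1 -0.3] op 0.999 g 0.0 j [-1.06  0.29  0.64  1.9  -0.2   1.01 -0.09]
tower [-0.0012 -0.0001  0.0968] lugs top [ 0.0185 -0.0231  0.1048] [-0.0194 -0.0229  0.1048] [0.0186 0.0234 0.1048] [-0.0193  0.0256  0.1048]
[[ 0.0434 -0.1206  0.1398]
 [ 0.0436  0.1203  0.1399]
 [-0.0431  0.122   0.1398]
 [-0.0432 -0.12    0.1398]] [0.000175 0.000425 0.139825]
```

Emit:
move_arm(plan=[[1,[0,0,0.03],[0,0,0]],[1,[0,0,0.04],[0,0,0]],[1,[0,0,0.03],[0,0,0]],[1,[0,0,0.02],[0,0,0]],[1,[0,0,0.012],[0,0,0]],[1,[0,0,0.003],[0,0,0]],[1,[0,0,0],[0,0,0]],[0.4,[0,0,0],[0,0,0]]])

```text
time_s: 22.3
position: [0.5146, 0.2284, 0.0863]
ee_rot: [0.62, 0.784, 0.001, 0.0]
contact_force: [0.3, -0.3, -0.9]
opening: 0.859
grasp_force: 0.0
```

Emit:
move_arm(plan=[[0.4,[0,0,0],[0,0,0]],[0.4,[0,0,0],[0,0,0]],[0.4,[0,0,0],[0,0,0]]])

```text
time_s: 22.6
position: [0.5146, 0.2285, 0.0865]
ee_rot: [0.62, 0.784, 0.001, 0.0]
contact_force: [-3.2, -1.4, 11.5]
opening: 0.672
grasp_force: 62.3
```

Emit:
move_arm(plan=[[0.4,[0,0,-0.004],[0,0,0]],[0.4,[0,0,-0.006],[0,0,0]],[0.4,[0,0,-0.008],[0,0,0]],[0.4,[0,0,-0.01],[0,0,0]],[0.4,[0,0,-0.01],[0,0,0]],[0.4,[0,0,-0.01],[0,0,0]],[0.4,[0,0,-0.01],[0,0,0]],[0.4,[0,0,-0.01],[0,0,0]]])

```text
time_s: 23.4
position: [0.5141, 0.2282, 0.1543]
ee_rot: [0.621, 0.784, 0.0, 0.0]
contact_force: [-0.1, -0.5, -1.4]
opening: 0.668
grasp_force: 64.3
```

Emit:
move_arm(plan=[[0.4,[0,0,-0.01],[0,0,0]],[0.4,[0,0,-0.015],[0,0,0]],[0.4,[0,0,-0.015],[0,0,0]],[0.4,[0,0,-0.015],[0,0,0]],[0.4,[0,0,-0.015],[0,0,0]],[0.4,[0,0,-0.012],[0,0,0]],[0.4,[0,0,0],[0,0,0]],[0.4,[0,0,0],[0,0,0]]])

```text
time_s: 24.2
position: [0.5139, 0.2282, 0.2352]
ee_rot: [0.62, 0.784, 0.0, -0.0]
contact_force: [-0.8, -0.3, -2.2]
opening: 0.666
grasp_force: 64.3
```

```bash
python3 - <<'E'
from h import *
st();t=snap('scene');st()
cv2.imwrite('pics/fin.png',cv2.resize(t['frame'][20:260,200:440,::-1],(600,600),interpolation=cv2.INTER_CUBIC))
E
```

```text
t24.20 pos [0.5139 0.2282 0.2352] th 103.3 zax [-1.e-04  2.e-04 -1.e+00] F [-0.8 -0.3 -2.2] op 0.666 g 64.3 j [-1.07  0.28  0.65  1.89 -0.19  1.04 -0.11]
t24.25 pos [0.5137 0.2281 0.2348] th 103.3 zax [-6.e-04 -3.e-04 -1.e+00] F [ 1.  -0.6 -2.1] op 0.671 g 64.3 j [-1.07  0.28  0.65  1.89 -0.19  1.04 -0.11]
```

View pics/fin.png

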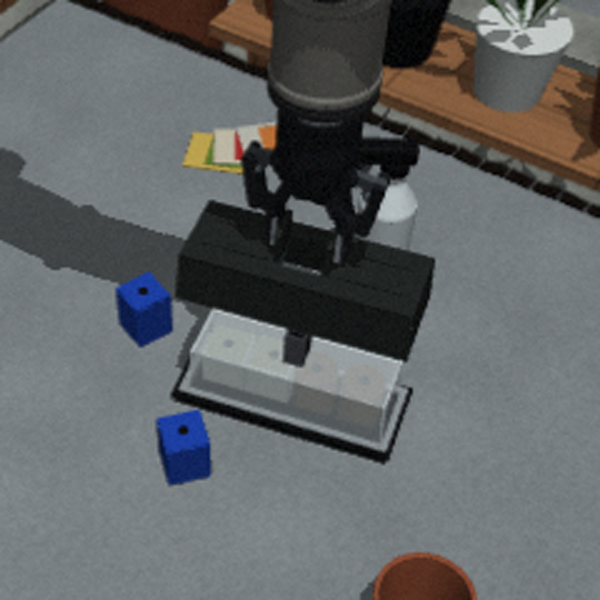

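The dome is seated on the tray at about (300,400), its tower standing clear below the level, held shade at about (300,280). All four growing things are inside it.

```bash
python3 -c "
from workcell import bot
print(bot.sign_off())"
```

```text
the job is handed in; nothing more can be done
None
```

The job is handed in at about 24 s of robot time: the block and plug are in the two gaps, the dome looks fully seated over the row, and the gripper still holds the shade level, about 40 mm above the vent tower. I did not touch the pot, spray bottle, trowel or blue blocks.

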